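# Lock a new filter canister into the fume extractor

### The job

Fit the filter canister that has two side pins into the round port on top of the fume extractor: line its pins up with the port's slots, push it down against the spring, and twist it clockwise (seen from above) to the stop so that it stays locked in, then let go. Leave the plain canister and everything else on the bench where they are.

Things in the scene. Friction and masses are not known exactly. Their poses are not given: they have to be found in the camera images.
- filter_center (a point): Centre of the filter canister (on its axis, half-way up, 46.5 mm above its bottom): upright aluminium cylinder, 60 mm diameter, 65 mm tall, with a flat black grip bar on top (14 mm thick, 50 mm long, 28 mm high; 93 mm overall), about 0.2 kg. z points up; x runs along both pins and along the bar's length. It is the same after half a turn.
- filter: The same filter canister, origin at the centre of its underside, same axes.
- filter_pin (a point): Middle of the two steel pins (bayonet lugs) of the filter canister: on its axis, 12 mm above its bottom. The pins lie along its x and -x, are round, 10 mm in diameter, and stick out to 40 mm from the axis.
- extractor: The fume extractor, fixed to the bench: grey box 180 x 180 mm, 75 mm high, with an upright aluminium bayonet collar in the middle of its top (104 mm outside diameter, 31 mm high). Origin on the bench under its centre, on the collar's axis; z up, x along the collar's two slots.
- port_mouth (a point): Centre of the collar's mouth, level with its top, 106 mm above the bench; axes as the extractor's. The lip is a 65 mm hole, 10 mm thick, with two opposite slots along x and -x, 18 mm wide, reaching to 42.5 mm from the axis. Under the lip the pins can turn; the canister's bottom must be more than 27 mm below the mouth for this, and 31 mm is the floor.
- port_stop (a point): Centre of the port's floor, 31 mm below the mouth. Hard stops end the twist 60 degrees (1.05 rad) clockwise, seen from above, from the slots; others block turning anticlockwise from the slots. When let go there, the spring lifts the pins against the lip's underside: the canister's bottom is then about 27 mm below the mouth.
- port_spring (a joint): Travel (m) of the flat spring plate inside the port, 56 mm diameter: 0 at rest, when its top is 21 mm below the mouth; 0.010 pressed down to the floor. It pushes the canister up with 3 N at 0 and 8 N at 0.010.
- plain_can_center (a point): A spent canister that does not belong in this port: same cylinder and grip bar, but no pins. Loose bystander; this point is half-way up it, 46.5 mm above its underside.
- spool: Loose solder spool, 60 mm diameter, 50 mm high; origin under its centre. Bystander.
- board_holder: Loose small black holder with a blue circuit board standing in it, 50 x 30 mm, 47 mm high; origin under its centre. Bystander.
- tip_tin: Loose open brass tin, 64 mm diameter, 35 mm high; origin under its centre. Bystander.
- cutters: Loose side cutters lying flat, about 130 mm long along their x; origin at the pivot, on the bench. Bystander.
- screwdriver: Loose screwdriver lying flat, 170 mm long along its x. Bystander.
Not all that is in view belongs to the job. What is shaped like the filter but purple is not meant.

How it is judged (in metres and radians):
On the way:
1. the pins are lined up with the slots and pushed down through them, below the lip, not yet twisted (horizontal distance between filter and port_mouth below 0.005 m and z of filter in the frame of port_mouth below -0.0255 m and angle between the x axis of filter_center and the x axis of extractor, either way round below 0.5 rad), for 0.05 s.
At the end, for the whole second after the job is handed in: The canister with pins sits at rest in the port: its bottom 24.5 mm or more below the mouth, its axis within 5 mm of the port's, upright within 5 degrees, and its pins twisted at least 51 degrees (of 60) from the slots (horizontal distance between filter and port_mouth below 0.005 m and z of filter in the frame of port_mouth between -0.034 and -0.0245 m and angle between the x axis of filter_center and the x axis of extractor, either way round above 0.89 rad and angle between filter_center's own z axis and vertical below 0.09 rad and linear speed of filter below 0.02 m/s and angular speed of filter below 0.1 rad/s); the robot touches nothing.
It fails at once if the plain canister is shifted by more than 30 mm (distance of plain_can_center from where it was at the start of the episode above 0.03 m).
It fails at once if another loose thing on the bench is shifted by more than 30 mm (distance of any of spool, board_holder, tip_tin, cutters, screwdriver from where it was at the start of the episode above 0.03 m).
It also fails if it takes over 45 s, if anything falls off the work surface, if the arm or the gripper's body presses on something with over 40 N, if the wrist force passes 120 N, or if a joint passes its speed limit or range.

### The arm

A 7-joint arm with a two-finger parallel gripper is mounted at the origin on the work surface. World frame = base frame: x ahead of the robot, y to its left, z up, the work surface at z = 0. Lengths are in mm, angles in rad, forces in N, time in s.
With the tool pointing down it reaches from about 400 to 875 mm from the base axis. Payload 6.5 kg.
Tool frame: the origin (TCP) lies midway between the tips of the shut fingers; the grasp point (between the pads) lies 19 mm behind it; z points along the fingers, y is the line along which they close (so a half turn about z gives the same grasp; the last joint's range is limited). The gripper opens to 88 mm and grips with 3 to 60 N. Pads are 18 mm wide; open, the fingers measure 123 mm over their backs; the gripper's body (75 mm by 187 mm) begins 45 mm behind the grasp point.
Start: joints at [1.163, 0.536, -0.004, 1.538, 0.003, 1.067, -0.071], TCP at [217.865, -612.393, 238.716] pointing down, gripper open.
Joint ranges: [-2.7, 2.7], [-0.37, 2.16], [-1.27, 1.26], [0.24, 2.4], [-1.31, 4.45], [0.19, 1.91], [-2.76, 2.76]. Speed limits (rad/s): [2.39, 2.39, 3.14, 3.14, 3.14, 3.14, 3.14].

### API

Orientations are given as a 3x3 rotation matrix whose columns are the frame's x, y, z axes.
In Python, from plant import get_state, snapshot, calibration, close_job gives the robot as it stands. The module is installed in compiled form; this text tells all that it offers.
- The arm moves only by the tool step_arm, never from a script. Its argument "rows" is a list of rows, each a list of 4 numbers: the shift along the tool's x, y, z in units of 0.8 m (1.0 is 0.8 m), then the turn about the tool's z in units of 60 degrees (1.0 is 60 degrees). In form: [[dx, dy, dz, turn], ...]. A call has 1 to 8 rows; each row is the pose to reach, as a shift and turn from the pose commanded when the call began, along the tool's axes at that moment; what a row does not reach only later rows make up. A row lasts 1/12 s, in which the tool goes at most 41.7 mm and 7.16 degrees, less where a joint would pass 70% of its speed; a pose out of reach is approached as far as the arm can. A call with a number of a shift or a turn outside -1 to 1 is refused whole. A call with a gripper value outside its range is refused whole. "jaw" is the closure in counts, from 0 (fully open) to 255 (shut), set as the call begins (left out, the last holds). The fingers move at their own pace and stop on an object; "newtons" is the grip in N (left out, the last holds). Time passes only in rows, so rows that repeat a pose let the fingers close. It gives the time, the measured TCP pose, the force, the opening and the grip force at its end, in the units of the state.
- get_state(): the state, without advancing time (a new reading comes with each control period).
- snapshot(name): name is "scene" or "top" or "wrist"; returns the picture (420x560x3 uint8, blue, green, red); there is no depth.
- calibration(name): a dict with "intrinsics" (3x3 intrinsics, pixels), "dist" ([k1, k2, p1, p2, k3] as OpenCV has them; the pictures are not rectified), "origin" and "rotation" of the camera in the world; the wrist camera has in their place "mount" (4x4, takes a point from camera to tool coordinates, whose origin is the TCP and whose axes are the flange's). Camera axes: x right, y down, z forward; pixel columns grow to the right and rows downward; lengths in mm; the calibration is good to about 2 mm. A picture is of the moment at which its call begins: read the wrist's pose just before it. calibration takes no time and is no camera call.
- close_job(): hands the job in; it is judged then, once.
The state is a dict: "t": time; "joint_positions": joint angles; "joint_velocities": joint speeds; "tau": joint torques, N m; "tcp_pos": TCP position; "ee_rot": TCP orientation; "wrist_force": force on the tool from outside, world axes, zero at the start; "moment": the same for the moment, N m; "grip_width": finger opening in mm; "gripper_force": force on a finger pad.
Only numpy, scipy, OpenCV 4.12 (cv2) and the standard library are available. Lean on these libraries where they do the work, as an engineer would, in place of code of your own. Each camera call takes 0.05 s, during which the arm holds its last target. There are 200 camera calls.

## Working session

There is one attempt and no reset: what is moved stays moved. The work goes in short steps, Python scripts to look and compute and a tool call to move; the robot and the scene stay as the last step left them, time stands still between calls to the robot, and variables do not carry over. Pictures are saved under pics/ and viewed, at most 10 in all, crops included, and the job is handed in when it is done.

Besides the shell and the picture viewer there is one more tool, called after "Request:" by a JSON object that holds its "op" and its "data". step_arm: Moves the arm, as the interface text tells. Its arguments: {"type":"object","properties":{"rows":{"type":"array","items":{"type":"array","items":{"type":"number"}}},"jaw":{"type":"number"},"newtons":{"type":"number"}},"required":["rows"]}

```bash
mkdir -p pics
python3 - <<'E'
from plant import *
import cv2,numpy as np
s=get_state(); print(s['t'],s['tcp_pos'],np.round(s['ee_rot'],3),s['grip_width'])
for n in ("scene","top"):
    cv2.imwrite(f"pics/{n}0.png",snapshot(n)); c=calibration(n); print(n,{k:np.round(v,3).tolist() for k,v in c.items()})
print(calibration("wrist"))
E
```

```text
0.0 [ 217.64052617 -611.83610521  237.86833876] [[ 0.942  0.335 -0.001]
 [ 0.335 -0.942  0.002]
 [-0.    -0.002 -1.   ]] 87.79011701074009
scene {'intrinsics': [[431.966, 0.0, 271.504], [0.0, 431.966, 216.641], [0.0, 0.0, 1.0]], 'dist': [0.022, 0.0, 0.0, 0.0, 0.0], 'origin': [1075.527, 69.445, 835.012], 'rotation': [[-0.273, 0.771, -0.575], [0.962, 0.223, -0.157], [0.007, -0.596, -0.803]]}
top {'intrinsics': [[445.307, 0.0, 272.95], [0.0, 445.307, 211.888], [0.0, 0.0, 1.0]], 'dist': [-0.136, 0.0, 0.0, 0.0, 0.0], 'origin': [318.812, -79.041, 1104.621], 'rotation': [[-0.036, -0.971, 0.238], [-0.999, 0.034, -0.011], [0.003, -0.238, -0.971]]}
{'intrinsics': array([[338.99069429,   0.        , 282.28057494],
       [  0.        , 338.99069429, 216.50946648],
       [  0.        ,   0.        ,   1.        ]]), 'dist': array([-0.02493561,  0.        ,  0.        ,  0.        ,  0.        ]), 'mount': array([[-1.87314068e-04, -9.57206627e-01, -2.89405318e-01,
         7.43027143e+01],
       [ 9.99999941e-01, -9.58383907e-05, -3.30252790e-04,
         3.52329119e-01],
       [ 2.88384019e-04, -2.89405363e-01,  9.57206588e-01,
        -1.46895585e+02],
       [ 0.00000000e+00,  0.00000000e+00,  0.00000000e+00,
         1.00000000e+00]])}
```

View pics/top0.png

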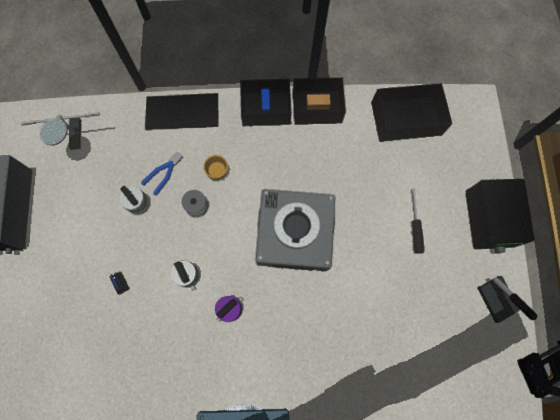

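View pics/scene0.png

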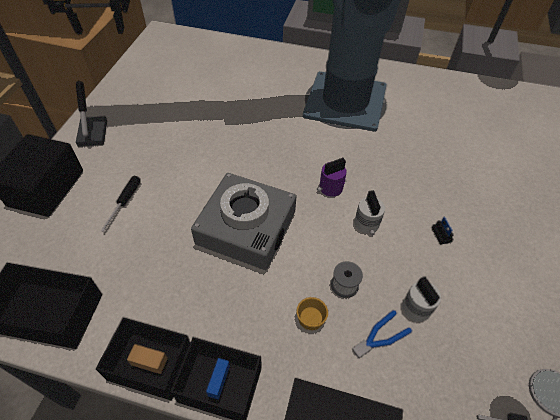

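The top view shows white canisters at (185,272) and (132,198), a purple one at (228,308), and the extractor collar at (296,225). The canister at (185,272) seems to have a pin at (194,288). I'll zoom in to check.

```bash
cat > h.py <<'E'
from plant import *
import cv2,numpy as np
def ray(n,uv,s=None):
    c=calibration(n)
    if n=="wrist":
        M=np.array(c['mount']);Re=np.array(s['ee_rot']);R=Re@M[:3,:3];o=Re@M[:3,3]+np.array(s['tcp_pos'])
    else: R=np.array(c['rotation']);o=np.array(c['origin'])
    p=cv2.undistortPoints(np.array([[uv]],float),np.array(c['intrinsics']),np.array(c['dist']))[0,0]
    return o,R@np.array([p[0],p[1],1])
def atz(n,uv,z,s=None):
    o,d=ray(n,uv,s); return o+d*(z-o[2])/d[2]
def proj(n,P,s=None):
    c=calibration(n)
    if n=="wrist":
        M=np.array(c['mount']);Re=np.array(s['ee_rot']);R=Re@M[:3,:3];o=Re@M[:3,3]+np.array(s['tcp_pos'])
    else: R=np.array(c['rotation']);o=np.array(c['origin'])
    rv=cv2.Rodrigues(R.T)[0]; return cv2.projectPoints(np.atleast_2d(np.array(P,float)),rv,-R.T@o,np.array(c['intrinsics']),np.array(c['dist']))[0][:,0]
E
python3 - <<'E'
from h import *
t=cv2.imread("pics/top0.png");s=cv2.imread("pics/scene0.png")
def crop(i,x,y,w=60,h=50,k=5): return cv2.resize(i[y-h//2:y+h//2,x-w//2:x+w//2],None,fx=k,fy=k,interpolation=cv2.INTER_CUBIC)
a=np.hstack([crop(t,185,272,78,60),crop(t,132,198,78,60)]);b=np.hstack([crop(s,370,212,78,60),crop(s,425,297,78,60)])
cv2.imwrite("pics/z1.png",np.vstack([a,b]))
a=crop(t,296,228,90,90,6);cv2.imwrite("pics/z2.png",a)
for uv,z in (((185,267),93),((129,193),93),((228,303),93),((296,225),106),((194,203),50),((195,288),12)): print(uv,atz("top",uv,z).round())
for uv,z in (((373,202),93),((426,290),93),((245,204),106)): print(uv,atz("scene",uv,z).round())
E
```

```text
(185, 267) [444. 115.  93.]
(129, 193) [625. 253.  93.]
(228, 303) [360.  18.  93.]
(296, 225) [ 530. -142.  106.]
(194, 203) [606. 102.  50.]
(195, 288) [402. 106.  12.]
(373, 202) [443. 128.  93.]
(426, 290) [629. 254.  93.]
(245, 204) [ 537. -137.  106.]
```

View pics/z1.png

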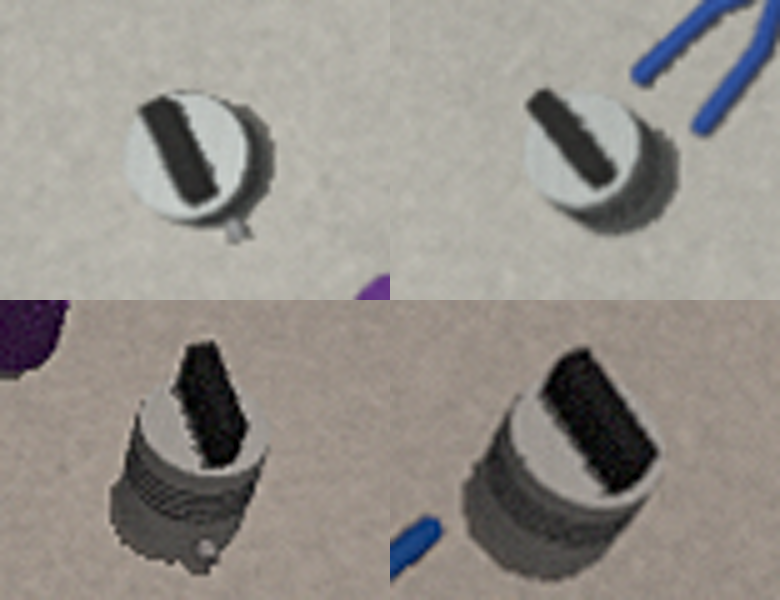

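View pics/z2.png

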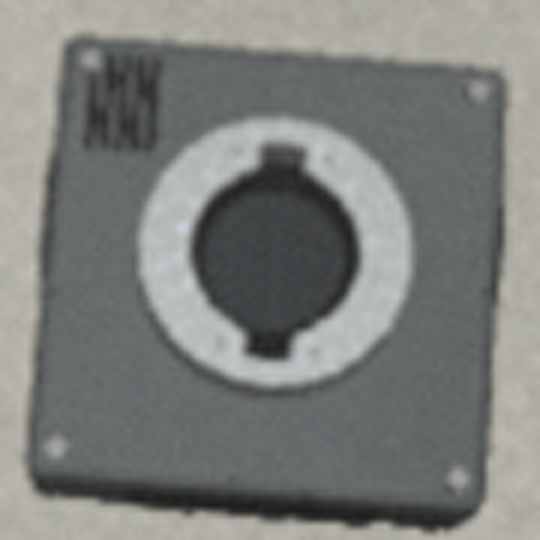

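The canister at (185,272) has pins and the one at (132,198) is plain. In the crop the slots lie at (284,157) and (267,345), so they run roughly along world x. Next I move toward the port, turning as I go, for a close look.

Request:
{"op": "step_arm", "data": {"rows": [[0.28,-0.21,0,-0.9],[0.28,-0.21,0,-0.9],[0.28,-0.21,0,-0.9],[0.28,-0.21,0,-0.9],[0.28,-0.21,0,-0.9],[0.28,-0.21,0,-0.9],[0.28,-0.21,0,-0.9],[0.28,-0.21,0,-0.9]]}}

```text
t: 0.77
tcp_pos: [377.1, -372.1, 238.8]
ee_rot: [[0.267, 0.964, 0.002], [0.964, -0.267, 0.003], [0.004, 0.001, -1.0]]
wrist_force: [0.3, 0.9, 0.3]
grip_width: 88.1
gripper_force: 0.0
```

```bash
cat >> h.py <<'E'
def st():
    s=get_state();R=np.array(s['ee_rot']);print("t",round(s['t'],2),"tcp",np.round(s['tcp_pos'],1),"yaw",np.degrees(np.arctan2(R[1,0],R[0,0])).round(2),"tilt",np.round(R[:2,2],4),"q",np.round(s['joint_positions'],2),"F",np.round(s['wrist_force'],1),"M",np.round(s['moment'],2),"w",round(s['grip_width'],1),"gf",np.round(s['gripper_force'],1));return s
def rel(s,goal,yaw=None):
    R=np.array(s['ee_rot']);d=R.T@(np.array(goal)-s['tcp_pos'])/800
    y=np.degrees(np.arctan2(R[1,0],R[0,0])); t=0 if yaw is None else -(((yaw-y)+180)%360-180)/60
    print("go",d.round(4),"turn",round(t,4))
E
python3 - <<'E'
from h import *
a,b=[atz("top",p,93) for p in ((175.8,262.8),(187,281.4))];d=b-a;print(a,b,np.linalg.norm(d),np.degrees(np.arctan2(d[1],d[0])))
# slot ends in crop z2 (6x, origin 251,183)
a,b=[atz("top",(251+x/6-.4,183+y/6-.4),z) for x,y,z in ((284,145,101),(267,357,101))];d=a-b;print((a+b)/2,np.linalg.norm(d),np.degrees(np.arctan2(d[1],d[0])))
s=st(); rel(s,[532,-140,240],175)
E
```

```text
[454.11320081 136.36679353  93.        ] [410.86431235 110.30326451  93.        ] 50.495285903897724 -148.92513342740523
[ 533.12111086 -143.73744591  101.        ] 83.6974180450188 -7.2336845871929905
t 0.77 tcp [ 377.1 -372.1  238.8] yaw 74.52 tilt [0.0018 0.0031] q [ 0.94  0.35 -0.3   1.84  0.12  0.97  0.32] F [0.3 0.9 0.3] M [-0.03 -0.08 -0.03] w 88.1 gf 0.0
go [ 3.313e-01  1.092e-01 -3.000e-04] turn -1.6746
```

Request:
{"op": "step_arm", "data": {"rows": [[0.33,0.11,0,-0.9],[0.33,0.11,0,-0.9],[0.33,0.11,0,-0.9],[0.33,0.11,0,-0.9],[0.33,0.11,0,-0.9],[0.33,0.11,0,-0.9],[0.33,0.11,0,-0.9],[0.33,0.11,0,-0.9]]}}

```text
t: 1.43
tcp_pos: [534.8, -143.1, 239.0]
ee_rot: [[-0.622, 0.783, 0.003], [0.783, 0.622, 0.004], [0.002, 0.005, -1.0]]
wrist_force: [-0.4, -0.7, -0.1]
grip_width: 88.1
gripper_force: 0.0
```

Run:
```python
from h import *
s=st(); rel(s,[532,-141,240],173)
```

```text
t 1.43 tcp [ 534.8 -143.1  239. ] yaw 128.48 tilt [0.0026 0.0041] q [ 0.63  0.43 -0.58  1.77  0.27  1.01  0.62] F [-0.4 -0.7 -0.1] M [ 0.04 -0.14  0.03] w 88.1 gf 0.0
go [ 0.0042 -0.0011 -0.0013] turn -0.7419
```

Request:
{"op": "step_arm", "data": {"rows": [[0,0,0,-0.74],[0,0,0,-0.74],[0,0,0,-0.74],[0,0,0,-0.74],[0,0,0,-0.74],[0,0,0,-0.74],[0,0,0,-0.74],[0,0,0,-0.74]]}}

```text
t: 2.1
tcp_pos: [531.3, -150.7, 238.3]
ee_rot: [[-0.99, 0.141, -0.001], [0.141, 0.99, 0.001], [0.001, 0.0, -1.0]]
wrist_force: [0.5, -0.4, -0.0]
grip_width: 88.1
gripper_force: 0.0
```

Run:
```python
from h import *
import pickle
s=st(); i=snapshot("wrist"); cv2.imwrite("pics/w1.png",i); pickle.dump(s,open("w1.pkl","wb"))
```

```text
t 2.1 tcp [ 531.3 -150.7  238.3] yaw 171.87 tilt [-0.0007  0.0006] q [ 0.76  0.47 -0.74  1.77  0.36  1.04  1.32] F [ 0.5 -0.4 -0. ] M [-0.02 -0.14  0.05] w 88.1 gf 0.0
```

View pics/w1.png

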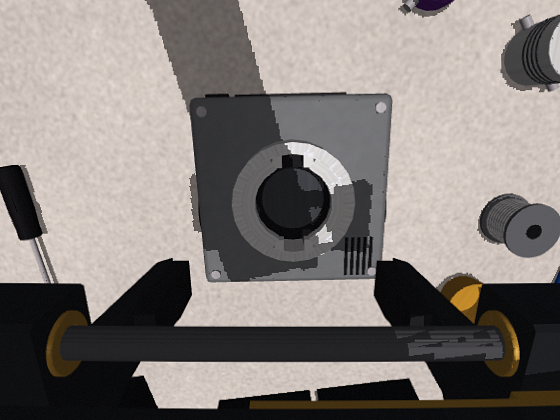

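The wrist view shows the collar at about (293,201), with slots at (292,160) and (294,243). I'll fit the extractor model (box outline and collar hole) to the edges in all three cameras.

```bash
cat >> h.py <<'E'
from scipy.optimize import differential_evolution
def fit(n,img,s,model,x0,span,sig=1.2):
    g=cv2.GaussianBlur(img,(0,0),sig).astype(np.float32)
    gx=np.abs(cv2.Sobel(g,cv2.CV_32F,1,0)).max(2);gy=np.abs(cv2.Sobel(g,cv2.CV_32F,0,1)).max(2)
    m=np.minimum(np.hypot(gx,gy),150)
    def f(p):
        c,sn=np.cos(p[2]),np.sin(p[2]); P=model@np.array([[c,sn,0],[-sn,c,0],[0,0,1]])+[p[0],p[1],0]
        q=proj(n,P,s).astype(np.float32)
        return -cv2.remap(m,q[:,0:1].copy(),q[:,1:2].copy(),cv2.INTER_LINEAR).mean()
    x0=np.array(x0,float);span=np.array(span)
    r=differential_evolution(f,list(zip(x0-span,x0+span)),seed=1,maxiter=60,popsize=12)
    return r.x,-r.fun
def circ(r,z,a0=0,a1=2*np.pi,k=90):
    a=np.linspace(a0,a1,k);return np.c_[r*np.cos(a),r*np.sin(a),np.full(k,z)]
def line(a,b,k=25): return np.linspace(a,b,k)
ha=np.arcsin(9/32.5)
def slot(z,sg): return np.vstack([line([sg*31.3,9,z],[sg*42.5,9,z],10),line([sg*31.3,-9,z],[sg*42.5,-9,z],10),line([sg*42.5,-9,z],[sg*42.5,9,z],14)])
hole=np.vstack([circ(32.5,106,ha,np.pi-ha,50),circ(32.5,106,np.pi+ha,2*np.pi-ha,50),slot(106,1),slot(106,-1)])
collar=np.vstack([circ(52,106),hole])
box=np.vstack([line([90*a,80*b,75],[90*a,-80*b,75]) for a,b in ((1,1),(-1,1))]+[line([80*b,90*a,75],[-80*b,90*a,75]) for a,b in ((1,1),(-1,1))])
E
python3 - <<'E'
from h import *
import pickle
s=pickle.load(open("w1.pkl","rb"));w=cv2.imread("pics/w1.png")
for n,im,st_ in (("wrist",w,s),("top",cv2.imread("pics/top0.png"),None),("scene",cv2.imread("pics/scene0.png"),None)):
    for nm,mo in (("collar",collar),("hole",hole),("all",np.vstack([collar,box]))):
        x,v=fit(n,im,st_,mo,[532,-141,-.12],[14,14,.15]); print(n,nm,x[:2].round(1),np.degrees(x[2]).round(2),round(v,1))
x,v=fit("wrist",w,s,collar,[532,-141,-.12],[14,14,.15])
c,sn=np.cos(x[2]),np.sin(x[2]);o=cv2.resize(w,None,fx=4,fy=4)
for q in proj("wrist",collar@np.array([[c,sn,0],[-sn,c,0],[0,0,1]])+[x[0],x[1],0],s): cv2.circle(o,tuple(int(t) for t in q*4+1.5),1,(0,0,255),-1)
cv2.imwrite("pics/o1.png",o[520:1090,880:1480])
E
```

```text
wrist collar [ 530.8 -141.9] -6.5 116.2
wrist hole [ 530.4 -141.7] -6.57 121.9
wrist all [ 530.3 -141.9] -6.76 119.0
top collar [ 532.1 -143.3] -5.99 149.4
top hole [ 532.2 -143. ] -7.11 149.5
top all [ 532.4 -143.6] -6.63 145.8
scene collar [ 529.6 -141.2] -6.03 147.7Traceback (most recent call last):
  File "<stdin>", line 6, in <module>
  File "h.py", line 34, in fit
    r=differential_evolution(f,list(zip(x0-span,x0+span)),seed=1,maxiter=60,popsize=12)
    return fun(*args, **kwargs)
    ret = solver.solve()
    next(self)
    ~~~~^^^^^^
    energy = self.func(parameters)
    return self.f(x, *self.args)
           ~~~~~~^^^^^^^^^^^^^^^
  File "h.py", line 31, in f
    q=proj(n,P,s).astype(np.float32)
      ~~~~^^^^^^^
  File "h.py", line 13, in proj
    c=calibration(n)
ValueError: time passes only in moves, steps and waits
```

All three cameras agree: port at about (531,-142), slots at -6.6°. Next I go above the filter.

```bash
sed -i 's/^import cv2,numpy as np$/import cv2,numpy as np,functools\ncalibration=functools.cache(calibration)/' h.py
python3 - <<'E'
from h import *
s=st(); rel(s,[432,123,240],211)
E
```

```text
t 2.15 tcp [ 531.4 -150.7  238.4] yaw 171.78 tilt [-0.0005  0.0004] q [ 0.76  0.47 -0.74  1.77  0.36  1.04  1.31] F [0.2 0.2 0.2] M [-0.   -0.12  0.  ] w 87.9 gf 0.0
go [ 0.1719  0.3209 -0.0018] turn -0.6536
```

Request:
{"op": "step_arm", "data": {"rows": [[0.17,0.32,0,-0.65],[0.17,0.32,0,-0.65],[0.17,0.32,0,-0.65],[0.17,0.32,0,-0.65],[0.17,0.32,0,-0.65],[0.17,0.32,0,-0.65],[0.17,0.32,0,-0.65],[0.17,0.32,0,-0.65]]}}

```text
t: 2.82
tcp_pos: [429.6, 129.5, 239.6]
ee_rot: [[-0.853, -0.522, 0.001], [-0.522, 0.853, 0.003], [-0.002, 0.002, -1.0]]
wrist_force: [-0.8, -0.4, -0.1]
grip_width: 88.0
gripper_force: 0.0
```

Request:
{"op": "step_arm", "data": {"rows": [[0,0,0,0],[0,0,0,0],[0,0,0,0]]}}

```text
t: 3.07
tcp_pos: [433.2, 120.3, 238.5]
ee_rot: [[-0.859, -0.512, -0.0], [-0.512, 0.859, -0.001], [0.001, -0.0, -1.0]]
wrist_force: [0.9, 0.3, -0.1]
grip_width: 88.1
gripper_force: 0.0
```

```bash
cat > f.py <<'E'
from h import *
# canister: top rim z=65, bar top z=93, bottom rim
bar=np.vstack([line([25,7*b,93],[-25,7*b,93]) for b in (1,-1)]+[line([25*b,7,93],[25*b,-7,93],12) for b in (1,-1)])
can=np.vstack([bar,circ(30,65)])
E
python3 - <<'E'
from f import *
import pickle
s=st(); i=snapshot("wrist"); cv2.imwrite("pics/w2.png",i); pickle.dump(s,open("w2.pkl","wb"))
for n,im,z in (("wrist",i,s),("top",cv2.imread("pics/top0.png"),None),("scene",cv2.imread("pics/scene0.png"),None)):
    for nm,mo in (("can",can),("bar",bar)):
        x,v=fit(n,im,z,mo,[435,121,np.radians(31)],[14,14,.15],1.2 if n=="wrist" else .8); print(n,nm,x[:2].round(1),np.degrees(x[2]).round(2),round(v,1))
    if n=="wrist":
        x,v=fit(n,im,z,can,[435,121,np.radians(31)],[14,14,.15])
        c,sn=np.cos(x[2]),np.sin(x[2]);o=cv2.resize(i,(800,600))
        for q in proj(n,can@np.array([[c,sn,0],[-sn,c,0],[0,0,1]])+[x[0],x[1],0],s): cv2.circle(o,tuple(int(t) for t in q*800/560),1,(0,0,255),-1)
        cv2.imwrite("pics/o2.png",o)
E
```

```text
t 3.07 tcp [433.2 120.3 238.5] yaw -149.23 tilt [-0.0002 -0.0007] q [ 0.49  0.35 -1.02  2.    0.37  0.98  1.4 ] F [ 0.9  0.3 -0.1] M [ 0.12 -0.1  -0.  ] w 88.1 gf 0.0
wrist can [433.5 126.9] 24.5 99.0
wrist bar [431.5 126.5] 25.42 143.4
top can [434.7 124.2] 25.64 126.8
top bar [433.7 123.1] 25.45 149.7
scene can [433.5 129.1] 27.27 100.6
scene bar [434.  128.6] 29.12 109.3
```

View pics/o2.png

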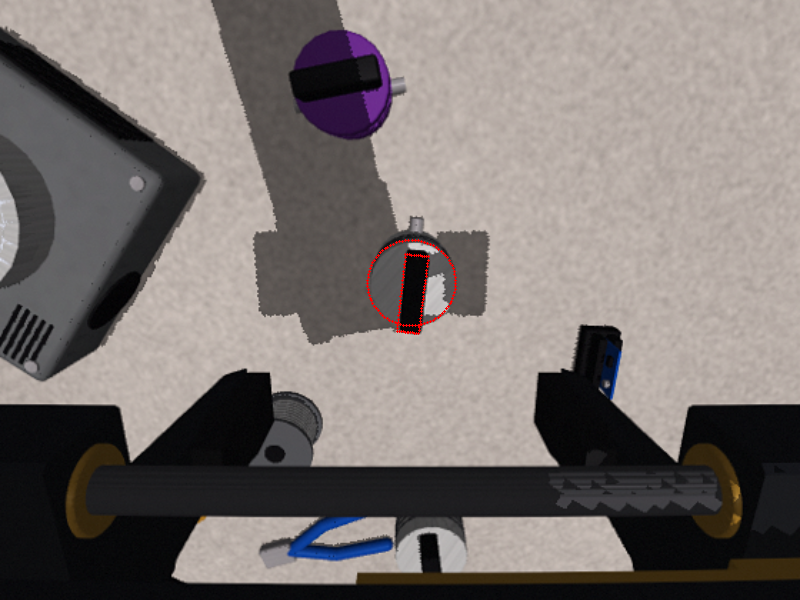

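The overlay puts the bar on the canister, with the near pin at about (417,222). The other canister and the purple one are clear. I'll descend to a closer view to refine the fit.

Run:
```python
from h import *
s=st(); rel(s,[432.5,126.5,118],205.3)
```

```text
t 3.12 tcp [433.2 120.3 238.5] yaw -149.23 tilt [-0.0004 -0.0005] q [ 0.49  0.36 -1.02  2.    0.37  0.98  1.4 ] F [-0.6  0.5 -0.4] M [ 0.06 -0.14  0.02] w 88.3 gf 0.0
go [-0.0034  0.0072  0.1506] turn 0.0911
```

Request:
{"op": "step_arm", "data": {"rows": [[-0.0034,0.0072,0.05,0.09],[-0.0034,0.0072,0.1,0.09],[-0.0034,0.0072,0.13,0.09],[-0.0034,0.0072,0.15,0.09],[-0.0034,0.0072,0.15,0.09],[-0.0034,0.0072,0.15,0.09],[-0.0034,0.0072,0.15,0.09]]}}

```text
t: 3.7
tcp_pos: [432.9, 127.9, 119.6]
ee_rot: [[-0.903, -0.43, 0.001], [-0.43, 0.903, 0.0], [-0.001, -0.0, -1.0]]
wrist_force: [-0.1, 0.9, 0.5]
grip_width: 87.9
gripper_force: 0.0
```

Run:
```python
from f import *
import pickle
s=st(); i=snapshot("wrist"); cv2.imwrite("pics/w3.png",i); pickle.dump(s,open("w3.pkl","wb"))
sil=np.vstack([line([25,7*b,93],[-25,7*b,93]) for b in (1,-1)]+[line([-25,7,93],[-25,-7,93],20),line([25,7,65],[25,-7,65],20)])
rim=circ(30,65); up=circ(30,65,-1.2,1.2,60)
yaw=np.radians(205.3)
o=cv2.resize(i,(800,600))
for nm,mo,col in (("sil",sil,(0,0,255)),("sil+rim",np.vstack([sil,rim]),(0,255,0)),("rim",rim,(255,0,255)),("sil+up",np.vstack([sil,up]),(0,255,255))):
    x,v=fit("wrist",i,s,mo,[432,126,yaw],[10,10,.12]); print(nm,x[:2].round(1),np.degrees(x[2]).round(2),round(v,1))
    if nm in("sil","rim"):
        c,sn=np.cos(x[2]),np.sin(x[2])
        for q in proj("wrist",mo@np.array([[c,sn,0],[-sn,c,0],[0,0,1]])+[x[0],x[1],0],s): cv2.circle(o,tuple(int(t) for t in q*800/560),1,col,-1)
cv2.imwrite("pics/o3.png",o)
```

```text
t 3.7 tcp [432.9 127.9 119.6] yaw -154.51 tilt [0.0012 0.0003] q [ 0.29  0.54 -0.83  2.1   0.59  0.75  1.09] F [-0.1  0.9  0.5] M [ 0.1  -0.07 -0.02] w 87.9 gf 0.0
sil [433.8 128. ] 205.19 144.7
sil+rim [433.8 127.8] 205.17 112.8
rim [434.1 127.4] 205.78 82.2
sil+up [433.7 128.1] 205.01 120.2
```

View pics/o3.png

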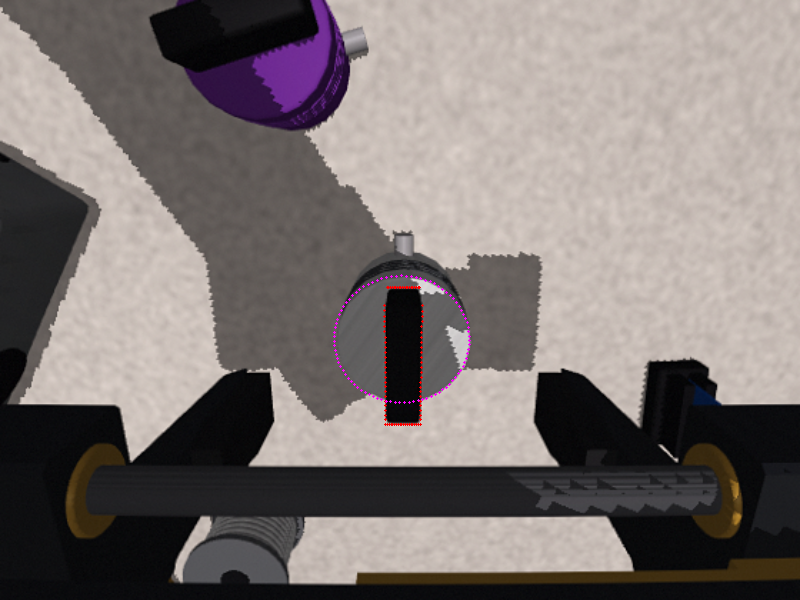

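The bar and rim fits agree: filter at (433.8,127.9), yaw 205.2. Descend and grip.

Request:
{"op": "step_arm", "data": {"rows": [[-0.001,0,0.03,0],[-0.001,0,0.05,0],[-0.001,0,0.064,0],[-0.001,0,0.064,0],[-0.001,0,0.064,0]]}}

```text
t: 4.17
tcp_pos: [433.3, 128.6, 68.3]
ee_rot: [[-0.902, -0.431, 0.001], [-0.431, 0.902, 0.0], [-0.001, -0.0, -1.0]]
wrist_force: [0.5, 0.6, -0.8]
grip_width: 88.5
gripper_force: 0.0
```

Request:
{"op": "step_arm", "data": {"rows": [[0,0,0,0],[0,0,0,0],[0,0,0,0],[0,0,0,0],[0,0,0,0],[0,0,0,0],[0,0,0,0],[0,0,0,0]], "jaw": 255, "newtons": 40}}

```text
t: 4.83
tcp_pos: [432.7, 128.5, 67.5]
ee_rot: [[-0.902, -0.432, -0.0], [-0.432, 0.902, -0.0], [0.0, 0.0, -1.0]]
wrist_force: [-0.9, -0.5, -0.2]
grip_width: 36.8
gripper_force: 0.0
```

Run:
```python
from h import *
st()
```

```text
t 4.83 tcp [432.7 128.5  67.5] yaw -154.41 tilt [-0.0001 -0.    ] q [ 0.21  0.62 -0.74  2.13  0.71  0.65  1.  ] F [-0.9 -0.5 -0.2] M [ 0.08 -0.08 -0.02] w 36.8 gf 0.0
```

Request:
{"op": "step_arm", "data": {"rows": [[0,0,0,0],[0,0,0,0],[0,0,0,0],[0,0,0,0],[0,0,0,0],[0,0,0,0],[0,0,0,0],[0,0,0,0]]}}

```text
t: 5.5
tcp_pos: [432.6, 128.4, 67.4]
ee_rot: [[-0.902, -0.432, -0.0], [-0.432, 0.902, -0.0], [0.0, 0.0, -1.0]]
wrist_force: [0.4, -0.6, -1.5]
grip_width: 13.7
gripper_force: 40.0
```

Run:
```python
from h import *
st()
```

```text
t 5.5 tcp [432.6 128.4  67.4] yaw -154.42 tilt [-0.0003 -0.    ] q [ 0.21  0.62 -0.74  2.13  0.71  0.65  1.  ] F [ 0.4 -0.6 -1.5] M [ 0.01 -0.15  0.01] w 13.7 gf 40.0
```

Request:
{"op": "step_arm", "data": {"rows": [[0,0,-0.03,0],[0,0,-0.07,0],[0,0,-0.11,0],[0,0,-0.15,0],[0,0,-0.18,0],[0,0,-0.19,0],[0,0,-0.19,0],[0,0,-0.19,0]]}}

```text
t: 6.17
tcp_pos: [432.4, 127.9, 218.6]
ee_rot: [[-0.902, -0.431, -0.001], [-0.431, 0.902, -0.001], [0.001, -0.0, -1.0]]
wrist_force: [-0.4, -0.8, -1.4]
grip_width: 14.0
gripper_force: 40.0
```

Run:
```python
from h import *
s=st(); rel(s,[531,-142,220],173.4)
```

```text
t 6.17 tcp [432.4 127.9 218.6] yaw -154.45 tilt [-0.0005 -0.0007] q [ 0.43  0.38 -0.98  2.02  0.39  0.94  1.26] F [-0.4 -0.8 -1.4] M [ 0.09 -0.12  0.02] w 14.0 gf 40.0
go [ 0.0343 -0.3576 -0.0015] turn 0.5359
```

Request:
{"op": "step_arm", "data": {"rows": [[0.034,-0.3576,0,0.536],[0.034,-0.3576,0,0.536],[0.034,-0.3576,0,0.536],[0.034,-0.3576,0,0.536],[0.034,-0.3576,0,0.536],[0.034,-0.3576,0,0.536],[0.034,-0.3576,0,0.536],[0.034,-0.3576,0,0.536]]}}

```text
t: 6.83
tcp_pos: [531.7, -150.5, 216.3]
ee_rot: [[-0.992, 0.125, -0.003], [0.125, 0.992, -0.003], [0.003, -0.003, -1.0]]
wrist_force: [-0.1, 0.4, -2.2]
grip_width: 13.9
gripper_force: 40.0
```

Request:
{"op": "step_arm", "data": {"rows": [[0,0,0,0],[0,0,0,0],[0,0,0,0],[0,0,0,0]]}}

```text
t: 7.17
tcp_pos: [531.2, -139.5, 218.9]
ee_rot: [[-0.994, 0.112, -0.001], [0.112, 0.994, 0.001], [0.001, 0.0, -1.0]]
wrist_force: [-0.1, 0.0, -1.8]
grip_width: 13.8
gripper_force: 40.0
```

Run:
```python
from h import *
s=st(); rel(s,[530,-142.1,178],173.4)
```

```text
t 7.17 tcp [ 531.2 -139.5  218.9] yaw 173.58 tilt [-0.0012  0.0005] q [ 0.73  0.49 -0.73  1.79  0.38  1.    1.31] F [-0.1  0.  -1.8] M [ 0.02 -0.17 -0.01] w 13.8 gf 40.0
go [ 0.0011 -0.0034  0.0512] turn 0.003
```

Request:
{"op": "step_arm", "data": {"rows": [[0.001,-0.0034,0.02,0.003],[0.001,-0.0034,0.04,0.003],[0.001,-0.0034,0.051,0.003],[0.001,-0.0034,0.051,0.003],[0.001,-0.0034,0.051,0.003],[0.001,-0.0034,0.051,0.003],[0.001,-0.0034,0.051,0.003]]}}

```text
t: 7.75
tcp_pos: [531.3, -143.7, 179.6]
ee_rot: [[-0.993, 0.117, 0.001], [0.117, 0.993, -0.0], [-0.002, -0.0, -1.0]]
wrist_force: [-0.3, 0.2, -1.5]
grip_width: 13.6
gripper_force: 40.0
```

Run:
```python
from h import *
import pickle
s=st(); rel(s,[530,-142.1,178],173.4)
i=snapshot("wrist"); j=snapshot("scene"); t=snapshot("top"); cv2.imwrite("pics/w4.png",i);cv2.imwrite("pics/s4.png",j);cv2.imwrite("pics/t4.png",t)
a=cv2.resize(j[150:280,180:310],(600,600),interpolation=cv2.INTER_CUBIC)
cv2.imwrite("pics/c4.png",np.hstack([cv2.resize(a,(390,390)),cv2.resize(i[100:300,190:390],(390,390))]))
```

```text
t 7.75 tcp [ 531.3 -143.7  179.6] yaw 173.27 tilt [ 0.0015 -0.0004] q [ 0.71  0.54 -0.7   1.83  0.43  0.93  1.27] F [-0.3  0.2 -1.5] M [ 0.05 -0.16 -0.02] w 13.6 gf 40.0
go [0.0018 0.0018 0.002 ] turn -0.0022
```

View pics/c4.png

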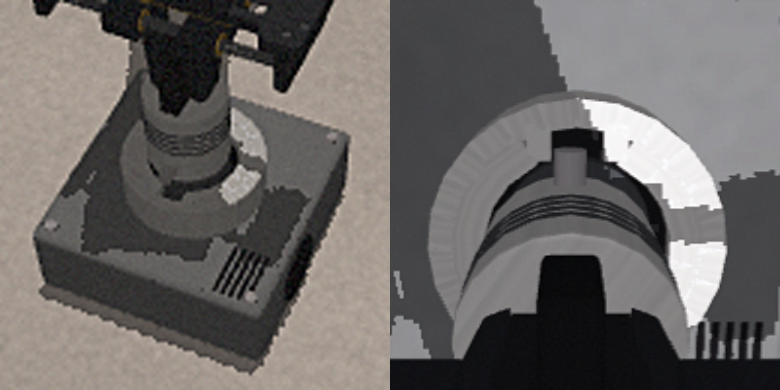

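The wrist view shows the pin at about column 283 and the slot at about column 286, so it needs about +2 mm along tool y. I'll let it settle and measure numerically.

Request:
{"op": "step_arm", "data": {"rows": [[0.0018,0.0018,0.001,-0.002],[0.0018,0.0018,0.001,-0.002],[0.0018,0.0018,0.001,-0.002],[0.0018,0.0018,0.001,-0.002]]}}

```text
t: 8.23
tcp_pos: [529.3, -142.3, 177.9]
ee_rot: [[-0.993, 0.116, 0.0], [0.116, 0.993, -0.0], [-0.0, -0.0, -1.0]]
wrist_force: [-0.4, 0.5, -1.9]
grip_width: 13.8
gripper_force: 40.0
```

Run:
```python
from h import *
s=st(); rel(s,[530,-142.1,178],173.4)
i=snapshot("wrist"); cv2.imwrite("pics/w5.png",i)
yaw=np.radians(173.4);T=np.array(s['tcp_pos'])
R=np.array(s['ee_rot'])
# visible: tool +x half (image top)
# camera sees +x(tool) half: outer rim and slot
m=np.vstack([circ(52,106,-1.3,1.3,80),slot(106,1)])
for nm,mo in (("both",m),("circ",m[:80])):
    x,v=fit("wrist",i,s,mo,[531,-142,yaw],[8,8,.1]); d=R.T@np.array([x[0]-T[0],x[1]-T[1],0]); print(nm,x[:2].round(1),np.degrees(x[2]).round(2),round(v,1),"tool offs",d.round(2))
x,v=fit("wrist",i,s,slot(106,1),[531,-142,yaw],[6,6,.02]); d=R.T@np.array([x[0]-T[0],x[1]-T[1],0]);print("slot",d.round(2),v)
# pin silhouette in tool frame: pin at canister z 12 => tool z = T-67.4+12 ; canister rim z 65
b=T[2]-67.4
pin=np.vstack([line([32,y,b+12],[40,y,b+12],15) for y in (5,-5)])
x,v=fit("wrist",i,s,pin,[T[0],T[1],yaw],[4,4,.03]);d=R.T@np.array([x[0]-T[0],x[1]-T[1],0]);print("pin",d.round(2),np.degrees(x[2]),v)
pe=np.vstack([pin,line([40,4,b+12],[40,-4,b+12],8)])
x,v=fit("wrist",i,s,pe,[T[0],T[1],yaw],[4,4,.001]);d=R.T@np.array([x[0]-T[0],x[1]-T[1],0]);print("pin+end",d.round(2),v)
```

```text
t 8.23 tcp [ 529.3 -142.3  177.9] yaw 173.37 tilt [ 0. -0.] q [ 0.71  0.54 -0.7   1.83  0.43  0.93  1.27] F [-0.4  0.5 -1.9] M [ 0.09 -0.15 -0.01] w 13.8 gf 40.0
go [-0.0008  0.0003 -0.0001] turn -0.0006
both [ 530.9 -142.1] 173.26 132.0 tool offs [-1.48  0.37 -0.  ]
circ [ 530.8 -142.1] 176.9 127.1 tool offs [-1.39  0.35 -0.  ]
slot [-2.01  1.13 -0.  ] 146.6959686279297
pin [-0.51 -0.87  0.  ] 172.78862471794142 139.31019592285156
pin+end [-0.64 -0.5   0.  ] 141.12603759765625
```

Request:
{"op": "step_arm", "data": {"rows": [[-0.001,0.0015,0,0],[-0.001,0.0015,0.004,0],[-0.001,0.0015,0.008,0],[-0.001,0.0015,0.012,0],[-0.001,0.0015,0.015,0],[-0.001,0.0015,0.015,0]]}}

```text
t: 8.78
tcp_pos: [529.8, -141.2, 165.1]
ee_rot: [[-0.993, 0.116, -0.001], [0.116, 0.993, 0.0], [0.001, 0.0, -1.0]]
wrist_force: [-0.1, -0.2, -1.3]
grip_width: 13.2
gripper_force: 40.0
```

Run:
```python
from h import *
s=st()
```

```text
t 8.78 tcp [ 529.8 -141.2  165.1] yaw 173.37 tilt [-0.0012  0.0003] q [ 0.7   0.56 -0.69  1.84  0.45  0.9   1.26] F [-0.1 -0.2 -1.3] M [ 0.09 -0.17  0.02] w 13.2 gf 40.0
```

No contact so far. Continue down to the spring.

Request:
{"op": "step_arm", "data": {"rows": [[0,0,0.004,0],[0,0,0.008,0],[0,0,0.012,0],[0,0,0.014,0],[0,0,0.014,0]]}}

```text
t: 9.2
tcp_pos: [529.9, -141.1, 154.2]
ee_rot: [[-0.993, 0.115, -0.001], [0.115, 0.993, 0.0], [0.001, 0.0, -1.0]]
wrist_force: [0.0, -0.9, -1.3]
grip_width: 13.7
gripper_force: 40.0
```

Run:
```python
from h import *
s=st()
```

```text
t 9.2 tcp [ 529.9 -141.1  154.2] yaw 173.37 tilt [-0.0009  0.0002] q [ 0.69  0.57 -0.68  1.85  0.46  0.88  1.25] F [ 0.  -0.9 -1.3] M [ 0.04 -0.1  -0.02] w 13.7 gf 40.0
```

Request:
{"op": "step_arm", "data": {"rows": [[0,0,0.004,0],[0,0,0.008,0],[0,0,0.011,0],[0,0,0.0125,0],[0,0,0.0125,0],[0,0,0.0125,0]]}}

```text
t: 9.7
tcp_pos: [530.7, -141.3, 145.1]
ee_rot: [[-0.993, 0.115, 0.001], [0.115, 0.993, -0.0], [-0.001, -0.0, -1.0]]
wrist_force: [-0.0, -1.2, 3.9]
grip_width: 13.8
gripper_force: 40.0
```

Run:
```python
from h import *
s=st()
```

```text
t 9.7 tcp [ 530.7 -141.3  145.1] yaw 173.37 tilt [ 0.0007 -0.0003] q [ 0.69  0.59 -0.68  1.85  0.47  0.87  1.24] F [-0.  -1.2  3.9] M [ 0.02 -0.04  0.02] w 13.8 gf 40.0
```

Request:
{"op": "step_arm", "data": {"rows": [[0,0,0.001,0],[0,0,0.002,0],[0,0,0.0025,0],[0,0,0.0025,0]]}}

```text
t: 10.03
tcp_pos: [530.6, -141.3, 142.9]
ee_rot: [[-0.993, 0.116, 0.001], [0.116, 0.993, -0.0], [-0.001, -0.0, -1.0]]
wrist_force: [-0.5, -1.4, 5.7]
grip_width: 13.7
gripper_force: 40.0
```

Run:
```python
from h import *
s=st()
```

```text
t 10.03 tcp [ 530.6 -141.3  142.9] yaw 173.36 tilt [ 0.0007 -0.0002] q [ 0.69  0.59 -0.67  1.85  0.47  0.86  1.23] F [-0.5 -1.4  5.7] M [ 0.   -0.03  0.03] w 13.7 gf 40.0
```

Spring compressed near the floor. Twist clockwise (yaw decreasing, which is a positive turn about tool z).

Request:
{"op": "step_arm", "data": {"rows": [[0,0,0,0.1],[0,0,0,0.2],[0,0,0,0.3],[0,0,0,0.4],[0,0,0,0.5],[0,0,0,0.6],[0,0,0,0.7],[0,0,0,0.8]]}}

```text
t: 10.7
tcp_pos: [530.8, -140.9, 143.0]
ee_rot: [[-0.575, 0.818, 0.001], [0.818, 0.575, 0.0], [-0.001, 0.001, -1.0]]
wrist_force: [0.3, 0.8, 5.0]
grip_width: 13.5
gripper_force: 40.0
```

Run:
```python
from h import *
s=st()
```

```text
t 10.7 tcp [ 530.8 -140.9  143. ] yaw 125.1 tilt [0.0012 0.0001] q [ 0.54  0.54 -0.48  1.86  0.33  0.82  0.51] F [0.3 0.8 5. ] M [ 0.14 -0.2   0.01] w 13.5 gf 40.0
```

Request:
{"op": "step_arm", "data": {"rows": [[0,0,0,0.06],[0,0,0,0.12],[0,0,0,0.17],[0,0,0,0.2],[0,0,0,0.21],[0,0,0,0.21]]}}

```text
t: 11.2
tcp_pos: [531.0, -140.8, 143.1]
ee_rot: [[-0.387, 0.922, 0.001], [0.922, 0.387, -0.0], [-0.001, 0.001, -1.0]]
wrist_force: [-0.5, 0.3, 4.9]
grip_width: 13.4
gripper_force: 40.0
```

Run:
```python
from h import *
s=st()
```

```text
t 11.2 tcp [ 531.  -140.8  143.1] yaw 112.78 tilt [ 0.0015 -0.    ] q [ 0.5   0.53 -0.42  1.87  0.29  0.81  0.32] F [-0.5  0.3  4.9] M [ 0.15 -0.21  0.11] w 13.4 gf 40.0
```

The moment is rising at about 60.6°, so it is at the stop. Ease up so the pins seat under the lip, then open.

Request:
{"op": "step_arm", "data": {"rows": [[0,0,-0.001,0],[0,0,-0.002,0],[0,0,-0.003,0],[0,0,-0.003,0]]}}

```text
t: 11.53
tcp_pos: [530.9, -140.9, 145.4]
ee_rot: [[-0.387, 0.922, 0.001], [0.922, 0.387, 0.0], [-0.0, 0.001, -1.0]]
wrist_force: [2.0, 1.1, 5.1]
grip_width: 13.4
gripper_force: 40.0
```

Request:
{"op": "step_arm", "data": {"rows": [[0,0,0,0],[0,0,0,0],[0,0,0,0],[0,0,0,0],[0,0,0,0],[0,0,0,0],[0,0,0,0],[0,0,0,0]], "jaw": 0}}

```text
t: 12.2
tcp_pos: [530.2, -141.1, 145.0]
ee_rot: [[-0.387, 0.922, -0.0], [0.922, 0.387, 0.0], [0.0, -0.0, -1.0]]
wrist_force: [-0.2, -0.6, 0.2]
grip_width: 64.9
gripper_force: 0.0
```

Run:
```python
from h import *
s=st()
```

```text
t 12.2 tcp [ 530.2 -141.1  145. ] yaw 112.77 tilt [-0.0002  0.0001] q [ 0.5   0.53 -0.42  1.86  0.29  0.81  0.33] F [-0.2 -0.6  0.2] M [-0.03 -0.09 -0.02] w 64.9 gf 0.0
```

Released. Lift straight up and check the result.

Request:
{"op": "step_arm", "data": {"rows": [[0,0,-0.02,0],[0,0,-0.05,0],[0,0,-0.09,0],[0,0,-0.12,0],[0,0,-0.12,0],[0,0,-0.12,0],[0,0,-0.12,0]]}}

```text
t: 12.78
tcp_pos: [529.8, -141.2, 240.4]
ee_rot: [[-0.387, 0.922, -0.001], [0.922, 0.387, 0.0], [0.0, -0.001, -1.0]]
wrist_force: [0.2, 1.0, 0.2]
grip_width: 88.1
gripper_force: 0.0
```

Run:
```python
from f import *
s=st(); i=snapshot("wrist"); cv2.imwrite("pics/w6.png",i)
yaw=np.radians(113)
for bz in (75,79,85):
    sil=np.vstack([line([25,7*b,93],[-25,7*b,93]) for b in (1,-1)]+[line([-25,7,93],[-25,-7,93],20),line([25,7,65],[25,-7,65],20)])+[0,0,bz]
    x,v=fit("wrist",i,s,sil,[531,-142,yaw],[8,8,.2]); print(bz,x[:2].round(1),np.degrees(x[2]).round(2),round(v,1))
x,v=fit("wrist",i,s,circ(52,106),[531,-142,yaw],[8,8,.01]); print("collar",x[:2].round(1),round(v,1))
cv2.imwrite("pics/c6.png",cv2.resize(i[80:330,160:420],None,fx=2,fy=2))
```

```text
t 12.78 tcp [ 529.8 -141.2  240.4] yaw 112.76 tilt [-0.001  0.   ] q [ 0.54  0.4  -0.47  1.79  0.21  1.    0.39] F [0.2 1.  0.2] M [-0.04 -0.1   0.06] w 88.1 gf 0.0
75 [ 531.5 -143.3] 112.78 135.9
79 [ 531.  -142.3] 112.8 132.6
85 [ 529.6 -139. ] 113.17 120.8
collar [ 531.  -142.4] 115.9
```

View pics/c6.png

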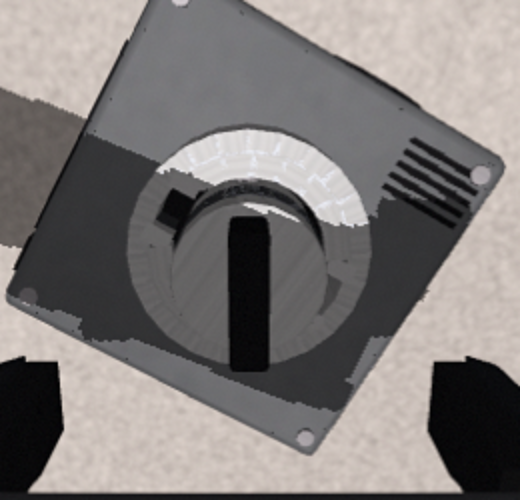

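The crop shows the canister upright in the collar. Its bar runs down column 248, about 60° from the slot at (178,210). The fitted axis is within 1 mm of the collar's, and the gripper is clear. Handing in.

```bash
python3 -c "
from plant import close_job
print(close_job())"
```

```text
the job is handed in; nothing more can be done
None
```

The pinned canister is in the port, pushed down and twisted clockwise about 60° to the stop; it stayed seated after release, the arm is clear, and the job is handed in (no verdict was returned).

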